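# Seat a bearing carrier flange-down in its press nest

## Robot

A 6-joint arm with a two-finger parallel gripper is mounted at the origin on the work surface. World frame = base frame: x ahead of the robot, y to its left, z up, the work surface at z = 0. Lengths are in m, angles in rad, forces in N, time in s.
With the tool pointing down it reaches from about 0.275 to 0.75 m from the base axis. Payload 10.2 kg.
Tool frame: the origin (TCP) lies at the very end of the fingers, on their centre line; the grasp point (between the pads) lies 19 mm behind it; z points along the fingers, y is the line along which they close (so a half turn about z gives the same grasp; the last joint's range is limited). The gripper opens to 88 mm and grips with 3 to 60 N. Pads are 18 mm wide; open, the fingers measure 123 mm over their backs; the gripper's body (75 mm by 187 mm) begins 45 mm behind the grasp point.
Start: joints at [-1.554, 0.313, 1.498, -0, 1.331, -0.223], TCP at [0.125, -0.51, 0.205] pointing down, gripper open.
Joint ranges: [-2.94, 2.94], [-0.97, 2.17], [0.19, 2.56], [-1.23, 4.37], [0.02, 3.11], [-2.88, 2.88]. Speed limits (rad/s): [2.39, 2.39, 3.01, 3.14, 3.14, 3.14].

## Interface

Orientations are given as a unit quaternion [w, x, y, z].
In Python, from station import manip gives the robot as it stands. The module is installed in compiled form; this text tells all that it offers.
- The arm moves only by the tool send_rows, never from a script. Its argument "motion" is a list of rows, each a list of 7 numbers: the turn, a rotation vector about the tool's x, y, z in rad, then the shift along the tool's x, y, z in m, then the gripper command: -1 is shut, 1 is fully open, values between are in proportion. A call has 1 to 8 rows; each row is the pose to reach, as a shift and turn from the pose commanded when the call began, along the tool's axes at that moment; what a row does not reach only later rows make up. A row lasts 1/10 s, in which the tool goes at most 50 mm and 8.59 degrees, less where a joint would pass 70% of its speed; a pose out of reach is approached as far as the arm can. A call with a gripper value outside its range is refused whole. The fingers move at their own pace and stop on an object; "newtons" is the grip in N (left out, the last holds). Time passes only in rows, so rows that repeat a pose let the fingers close. It gives the time, the measured TCP pose, the force and the opening at its end, in the units of the state.
- manip.state(): the state, without advancing time (a new reading comes with each control period).
- manip.capture(name): name is "scene" or "top" or "wrist"; returns the picture (480x640x3 uint8, blue, green, red); there is no depth.
- manip.camera_params(name): a dict with "mtx" (3x3 intrinsics, pixels), "view" (4x4, takes a point from world to camera coordinates); the wrist camera has in their place "mount" (4x4, takes a point from camera to tool coordinates, whose origin is the TCP and whose axes are the flange's). Camera axes: x right, y up, looking along -z (the intrinsics and any distortion apply to the point x, -y, -z); pixel columns grow to the right and rows downward; lengths in m; the calibration is good to about 2 mm. A picture is of the moment at which its call begins: read the wrist's pose just before it. camera_params takes no time and is no camera call.
- manip.hand_in(): hands the job in, once; it reports no verdict.
Trained networks look in the newest picture that a camera, given by its name, has taken for a name from the list of things; names that differ only in an ending like _2 or _b are one class to them, and where a whole thing is asked for, a point or a joint stands for the part that bears it (a point fixed in the world has none). Each returns a list of dicts, best first, with "conf" (0 to 1); they miss things now and then, are a little off and sometimes report something else, mostly with a low value. They report only what shows in the picture. A call takes as long as a camera call. They do not tell look-alikes from the thing itself.
- manip.search_frame(target, camera): "point" ([column, row] as shares, 0 to 1, of the picture: columns of its width, rows of its height, amid what is visible of it).
- manip.tip_of(target, camera): "point" ([column, row] as shares, 0 to 1, of the picture: columns of its width, rows of its height: a listed point, or the origin of a listed thing).
The state is a dict: "t": time; "q": joint angles; "joint_velocities": joint speeds; "joint_efforts": joint torques, N m; "tool_pos": TCP position; "eef_rot": TCP orientation; "wrist_force": force on the tool from outside, world axes, zero at the start; "ft_torque": the same for the moment, N m; "width": opening from 0.0 (shut) to 1.0 (fully open).
Only numpy, scipy, OpenCV 4.12 (cv2) and the standard library are available. Lean on these libraries where they do the work, as an engineer would, in place of code of your own. Each camera call takes 0.05 s, during which the arm holds its last target. There are 200 camera calls.

## Task

Two identical steel bearing carriers stand on the bench: pick up the one that already stands on its flange with the collar up, and set it down, without dropping it, in the round nest with the wider pocket, flange down in the pocket and collar up, fully seated and let go. Leave the other carrier, the upside-down one, as it stands.

Things in the scene. Friction and masses are not known exactly. Their poses are not given: they have to be found in the camera images.
- carrier_up: Plain steel carrier to seat: round flange 56 mm across, 8 thick, with a round hollow collar 38 mm across, 36 high on it; 44 mm tall, 0.2 to 0.4 kg. Stands on its flange, collar up: from above, an open collar (dark bore) within a wider flange. Grip the collar. Origin: centre of the flat flange face (on the bench at the start); z from flange to collar (up at the start). Yaw does not matter.
- carrier_down: The other carrier, same in shape and size, but standing upside down on its collar with the flat, closed flange face (four bolt holes, no bore) on top. Origin: centre of the flat flange face (44 mm above the bench); z runs from the flange to the collar (down). To be left alone.
- nest_wide: The nest to fill: a round dark steel block 100 mm across and 20 mm high, fixed to the bench, with a round pocket 74 mm across and 8 mm deep in its top (pocket floor 12 mm above the bench). A flange seated in it has its upper side level with the block's top. Origin: centre of the underside, on the bench; z up.
- nest_narrow: The other nest, not to be used: same outside (100 mm across, 20 mm high, fixed), but its pocket is only 46 mm across (8 mm deep), too narrow for the flange. Origin: centre of the underside; z up.
Not all that is in view belongs to the job. Leave any green look-alike of the nest_wide alone. Leave any pink look-alike of the carrier_up alone.

How it is judged:
At the end, for the whole second after the job is handed in: The carrier rests on the floor of the wide nest's pocket (flange face within 4 mm of the floor's height, centre within 14 mm of the nest's), flange down and collar up within about 10 degrees, at rest and released; the upside-down carrier is within 20 mm of where it stood (horizontal distance between carrier_up and nest_wide below 0.014 m and z of carrier_up in the frame of nest_wide between 0.008 and 0.016 m and angle between carrier_up's own z axis and vertical below 0.17 rad and linear speed of carrier_up below 0.02 m/s and distance of carrier_down from where it was at the start of the episode below 0.02 m and contact force between carrier_up and the fingers below 0.1 N); the robot touches nothing.
It fails at once if the carrier is dropped: it falls free of the fingers faster than 0.6 m/s (a fall of about 18 mm) (linear speed of carrier_up above 0.6 m/s and contact force between carrier_up and the fingers below 0.05 N).
It fails at once if the upside-down carrier is moved more than 20 mm (distance of carrier_down from where it was at the start of the episode above 0.02 m).
It also fails if it takes over 35 s, if anything falls off the work surface, if the arm or the gripper's body presses on something with over 40 N, if the wrist force passes 120 N, or if a joint passes its speed limit or range.

## Working session

There is one attempt and no reset: what is moved stays moved. The work goes in short steps, Python scripts to look and compute and a tool call to move; the robot and the scene stay as the last step left them, time stands still between calls to the robot, and variables do not carry over. Pictures are saved under pics/ and viewed, on a budget of 10 in all, crops included, one or two more only if the job needs it, and the job is handed in when it is done.

Besides the shell and the picture viewer there is one more tool, called after "Emit:" as name(argument=value, ...) on one line, values as JSON. send_rows: Moves the arm, as the interface text tells. Its arguments: {"type":"object","properties":{"motion":{"type":"array"},"newtons":{"type":"number"}},"required":["motion"]}

```bash
mkdir -p pics
cat > h.py <<'E'
import numpy as np, cv2
from scipy.spatial.transform import Rotation as R
from station import manip
def view(cam, st=None):
    p=manip.camera_params(cam)
    if 'view' in p: return p, np.array(p['view'])
    st=st or manip.state(); T=np.eye(4); q=st['eef_rot']
    T[:3,:3]=R.from_quat([q[1],q[2],q[3],q[0]]).as_matrix(); T[:3,3]=st['tool_pos']
    return p, np.linalg.inv(T@np.array(p['mount']))
def ray(cam,uv,V,p):
    d=[v for k,v in p.items() if 'dist' in k]
    n=cv2.undistortPoints(np.array([[uv]],float),np.array(p['mtx']),np.array(d[0]) if d else None)[0,0]
    M=np.linalg.inv(V); return M[:3,3], M[:3,:3]@np.array([n[0],-n[1],-1])
def atz(cam,uv,z,V,p):
    o,d=ray(cam,uv,V,p); return o+d*(z-o[2])/d[2]
def tri(rs):
    A=0;b=0
    for o,d in rs:
        d=d/np.linalg.norm(d);P=np.eye(3)-np.outer(d,d);A=A+P;b=b+P@o
    return np.linalg.solve(A,b)
E
python3 - <<'E'
from h import *
for c in ['scene','top']:
    im=manip.capture(c); cv2.imwrite(f'pics/{c}0.png',im)
    p,V=view(c); print(c,p.keys(), np.round(np.linalg.inv(V)[:3,3],3), np.round(p['mtx'],1).tolist())
    for n,z in [('carrier_up',0),('carrier_down',.044),('nest_wide',0),('nest_narrow',0)]:
        for r in manip.tip_of(n,c)[:4]:
            uv=np.array(r['point'])*[640,480]; print(n,round(r['conf'],2),uv.round(),atz(c,uv,z,V,p).round(3))
print(manip.state())
E
```

```text
scene dict_keys(['mtx', 'view']) [0.842 0.515 0.502] [[449.9, 0.0, 317.5], [0.0, 449.9, 245.3], [0.0, 0.0, 1.0]]
carrier_up 0.63 [438. 356.] [0.487 0.273 0.   ]
carrier_up 0.62 [468. 317.] [0.395 0.247 0.   ]
carrier_down 0.7 [269. 174.] [ 0.456 -0.251  0.044]
nest_wide 0.95 [328. 247.] [ 0.467 -0.018  0.   ]
nest_wide 0.86 [233. 243.] [ 0.603 -0.13   0.   ]
nest_wide 0.75 [382. 299.] [0.476 0.142 0.   ]
nest_narrow 0.73 [349. 422.] [0.648 0.281 0.   ]
top dict_keys(['mtx', 'view']) [0.443 0.002 1.105] [[573.5, 0.0, 319.5], [0.0, 573.5, 249.5], [0.0, 0.0, 1.0]]
carrier_up 0.68 [196. 320.] [0.392 0.249 0.   ]
carrier_up 0.59 [182. 270.] [0.488 0.279 0.   ]
carrier_down 0.78 [465. 291.] [ 0.453 -0.255  0.044]
carrier_down 0.5 [184. 272.] [0.483 0.264 0.044]
carrier_down 0.39 [335. 280.] [ 0.471 -0.016  0.044]
nest_wide 0.89 [337. 283.] [ 0.465 -0.02   0.   ]
nest_wide 0.88 [393. 217.] [ 0.594 -0.129  0.   ]
nest_wide 0.79 [257. 274.] [0.481 0.133 0.   ]
nest_narrow 0.69 [186. 190.] [ 0.644  0.275 -0.   ]
{'t': 0.5, 'q': array([-1.55439456e+00,  3.12913099e-01,  1.49776032e+00, -3.77084564e-07,
        1.33101510e+00, -2.23342946e-01]), 'joint_velocities': array([-2.48316440e-04, -7.60577801e-05,  6.07106986e-04, -4.06415217e-04,
       -1.58054542e-04,  5.49536301e-05]), 'joint_efforts': array([-6.75399515e-04, -4.01886284e+01, -2.52290565e+01,  6.94598956e-02,
        3.21788527e-02, -2.34639504e-05]), 'tool_pos': array([ 0.12468048, -0.50995666,  0.20459074]), 'eef_rot': array([-4.76938249e-05,  9.92823902e-01,  1.19585526e-01,  4.76846445e-06]), 'wrist_force': array([ 0.05061174, -1.16615204,  0.15167707]), 'ft_torque': array([-0.00797587, -0.05739668, -0.0343945 ]), 'width': 1.0038033694746487}
```

View pics/top0.png

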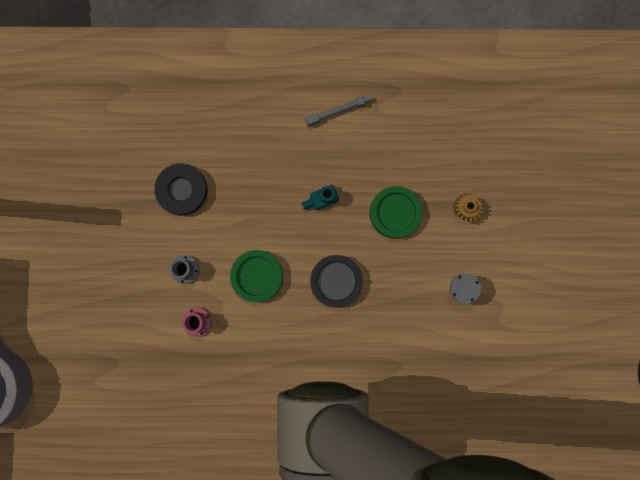

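View pics/scene0.png

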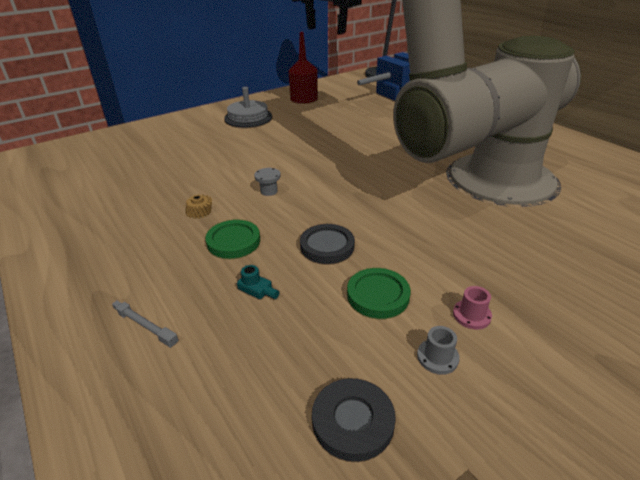

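In the top picture the candidates for the carrier are grey open collar (184,270), pink (196,321, look-alike) and grey closed disc (465,289, upside down). The candidates for the nest are dark wide pocket (337,282), dark narrow pocket (181,190) and green ones (257,276) and (396,213). The grey one at (184,270) and the dark one at (337,282) fit the description. I'll confirm both in one crop.

Run:
```python
from h import *
im=cv2.imread('pics/top0.png')
cv2.imwrite('pics/crop.png',cv2.resize(im[160:340,140:380],None,fx=3,fy=3,interpolation=cv2.INTER_CUBIC))
for n,ps in {'carrier':([438,356],[183,270]),'nest':([328,247],[337,283]),'down':([269,174],[465,291])}.items():
    rs=[]
    for c,uv in zip(['scene','top'],ps):
        p,V=view(c); rs.append(ray(c,uv,V,p))
    print(n,tri(rs).round(3))
print(np.round(manip.camera_params('wrist')['mount'],3), manip.camera_params('wrist')['mtx'])
st=manip.state();q=st['eef_rot'];Rt=R.from_quat([q[1],q[2],q[3],q[0]]).as_matrix()
print(Rt.round(3)); print('shift to above carrier',(Rt.T@(np.array([.487,.276,.2])-st['tool_pos'])).round(3))
```

```text
carrier [0.488 0.275 0.004]
nest [ 0.465 -0.021 -0.003]
down [ 0.452 -0.256  0.04 ]
[[-0.001  0.949  0.315  0.083]
 [ 1.     0.001  0.     0.001]
 [-0.     0.315 -0.949 -0.181]
 [ 0.     0.     0.     1.   ]] [[431.92102636   0.         313.54877589]
 [  0.         431.92102636 244.79949445]
 [  0.           0.           1.        ]]
[[ 0.971  0.237 -0.   ]
 [ 0.237 -0.971  0.   ]
 [ 0.    -0.    -1.   ]]
shift to above carrier [ 0.539 -0.677  0.005]
```

View pics/crop.png

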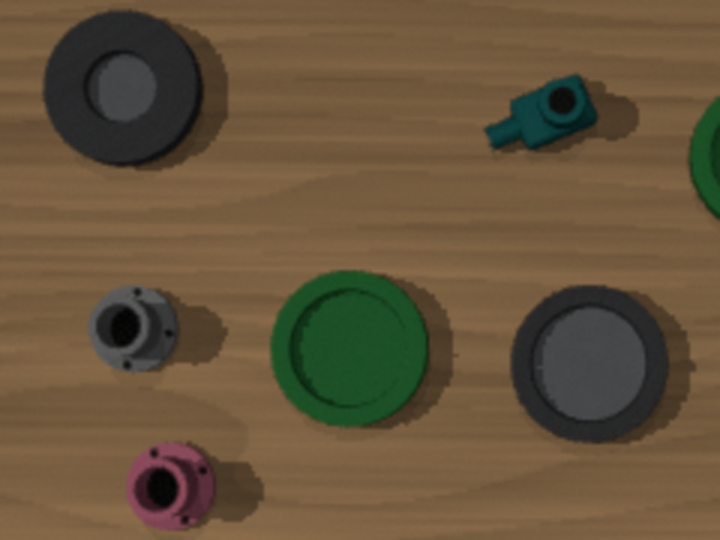

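The crop shows a grey open-bore collar on a flange at (130,328) and a dark block with the wide pocket at (590,363). Both match the description, so I'll go above the carrier.

Emit:
send_rows(motion=[[0,0,0,0.025,-0.031,0,1],[0,0,0,0.056,-0.07,0,1],[0,0,0,0.087,-0.109,0,1],[0,0,0,0.118,-0.148,0,1],[0,0,0,0.149,-0.187,0,1],[0,0,0,0.18,-0.226,0,1],[0,0,0,0.211,-0.265,0,1],[0,0,0,0.242,-0.304,0,1]])

```text
t: 1.3
tool_pos: [0.2879, -0.1554, 0.2049]
eef_rot: [0.0, 0.993, 0.119, 0.0]
wrist_force: [1.8, -0.9, 0.2]
width: 0.997
```

Emit:
send_rows(motion=[[0,0,0,0.031,-0.039,0,1],[0,0,0,0.062,-0.078,0,1],[0,0,0,0.093,-0.117,0,1],[0,0,0,0.124,-0.156,0,1],[0,0,0,0.155,-0.195,0,1],[0,0,0,0.186,-0.234,0,1],[0,0,0,0.217,-0.273,0,1],[0,0,0,0.248,-0.312,0,1]])

```text
t: 2.1
tool_pos: [0.4548, 0.2071, 0.2047]
eef_rot: [0.0, 0.993, 0.12, 0.0]
wrist_force: [0.9, -1.3, -0.3]
width: 0.999
```

Emit:
send_rows(motion=[[0,0,0,0.03,-0.038,0.002,1],[0,0,0,0.049,-0.061,0.005,1],[0,0,0,0.049,-0.061,0.005,1],[0,0,0,0.049,-0.061,0.005,1]])

```text
t: 2.5
tool_pos: [0.4872, 0.2756, 0.1992]
eef_rot: [0.0, 0.993, 0.12, -0.0]
wrist_force: [-0.2, 0.3, -0.0]
width: 1.002
```

```bash
cat > w.py <<'E'
from h import *
import sys
name,zs,out=sys.argv[1],[float(a) for a in sys.argv[2].split(',')],sys.argv[3]
st=manip.state(); im=manip.capture('wrist'); cv2.imwrite(out,im); p,V=view('wrist',st)
print('t',st['t'],st['tool_pos'].round(4),st['eef_rot'].round(4))
for f in (manip.tip_of,manip.search_frame):
    for r in f(name,'wrist')[:3]:
        uv=np.array(r['point'])*[640,480]; print(f.__name__,round(r['conf'],2),uv.round(1),[atz('wrist',uv,z,V,p).round(4).tolist() for z in zs])
E
python3 w.py carrier_up 0,.008,.044 pics/w1.png
```

```text
t 2.5 [0.4872 0.2756 0.1992] [ 2.000e-04  9.928e-01  1.200e-01 -4.000e-04]
call 0.87 [321.2 301.9] [[0.3902, 0.2436, 0.0], [0.394, 0.2447, 0.008], [0.4108, 0.2496, 0.044]]
call 0.73 [316.2 193.3] [[0.4928, 0.2739, 0.0], [0.4944, 0.2743, 0.008], [0.5015, 0.2763, 0.044]]
call 0.82 [315.5 193.9] [[0.4921, 0.2744, 0.0], [0.4937, 0.2748, 0.008], [0.5009, 0.2768, 0.044]]
call 0.72 [318.8 306.9] [[0.3845, 0.2446, 0.0], [0.3883, 0.2457, 0.008], [0.4057, 0.2505, 0.044]]
```

View pics/w1.png

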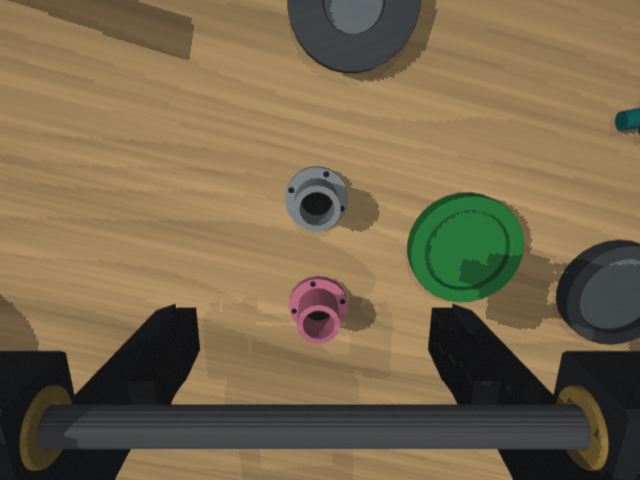

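The wrist picture shows the grey carrier below the hand, with its flange centre near (317,199) and its rim near (316,207). Both place it at about (0.489, 0.274), which agrees with the two-view fix. I'll descend and grip.

Emit:
send_rows(motion=[[0,0,0,0.002,0.002,0.03,1],[0,0,0,0.002,0.002,0.075,1],[0,0,0,0.002,0.002,0.12,1],[0,0,0,0.002,0.002,0.155,1],[0,0,0,0.002,0.002,0.175,1],[0,0,0,0.002,0.002,0.184,1],[0,0,0,0.002,0.002,0.184,1],[0,0,0,0.002,0.002,0.184,0.2]], newtons=30)

```text
t: 3.45
tool_pos: [0.4907, 0.2741, 0.017]
eef_rot: [-0.0, 0.993, 0.119, 0.001]
wrist_force: [0.2, 0.1, 0.3]
width: 0.929
```

Emit:
send_rows(motion=[[0,0,0,0,0,0,0],[0,0,0,0,0,0,-0.3],[0,0,0,0,0,0,-1],[0,0,0,0,0,0,-1],[0,0,0,0,0,0,-1],[0,0,0,0,0,0,-1]], newtons=30)

```text
t: 4.05
tool_pos: [0.4899, 0.2742, 0.0157]
eef_rot: [-0.0, 0.993, 0.12, 0.0]
wrist_force: [0.8, -0.0, -0.2]
width: 0.391
```

Emit:
send_rows(motion=[[0,0,0,0,0,0,-1],[0,0,0,0,0,0,-1],[0,0,0,0,0,-0.004,-1],[0,0,0,0,0,-0.01,-1],[0,0,0,0,0,-0.01,-1]], newtons=40)

```text
t: 4.55
tool_pos: [0.4904, 0.2744, 0.0267]
eef_rot: [-0.0, 0.993, 0.12, 0.001]
wrist_force: [0.2, 0.7, -0.6]
width: 0.004
```

```bash
python3 w.py carrier_up .01 pics/w2.png
python3 - <<'E'
from h import *
a=cv2.imread('pics/w2.png'); b=manip.capture('scene')
b=cv2.resize(b[230:410,340:580],(640,480)); cv2.imwrite('pics/pair.png',cv2.resize(np.hstack([a,b]),(800,300)))
E
```

```text
t 4.55 [0.4904 0.2744 0.0267] [-2.000e-04  9.928e-01  1.196e-01  9.000e-04]
call 0.94 [319.6 436.8] [[0.3973, 0.2476, 0.01]]
call 0.89 [314.9 270.6] [[0.4946, 0.2742, 0.01]]
call 0.92 [313.6 462.5] [[0.3787, 0.2466, 0.01]]
call 0.87 [314.9 268.4] [[0.4958, 0.2745, 0.01]]
```

View pics/pair.png

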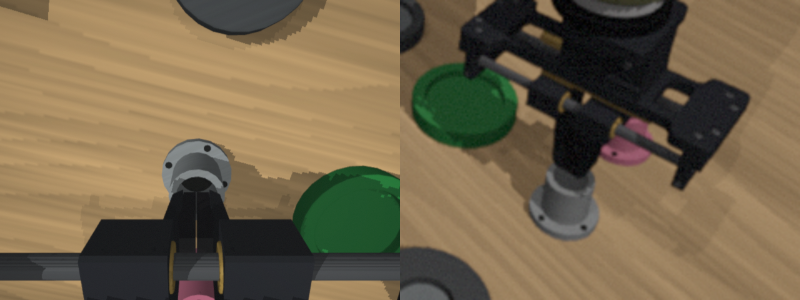

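Run:
```python
from h import *
a=cv2.imread('pics/w2.png'); b=manip.capture('scene'); st=manip.state()
def proj(c,X):
    p,V=view(c,st); x=V@np.append(X,1); K=np.array(p['mtx']); return np.array([K[0,2]+K[0,0]*x[0]/-x[2],K[1,2]-K[1,1]*x[1]/-x[2]])
for n,X in [('tcp',st['tool_pos']),('rim',[.489,.274,.044]),('base',[.489,.274,0]),('flange',[.489,.274,.008])]:
    print(n,proj('wrist',X).round(),proj('scene',X).round())
a=cv2.resize(a[200:350,220:420],(400,300)); b=cv2.resize(b[300:390,380:500],(400,300))
for im,c,o,s in((a,'wrist',(220,200),2),(b,'scene',(380,300),10/3)):
    x=(proj(c,st['tool_pos'])-o)*s; cv2.drawMarker(im,tuple(int(v) for v in x),(0,0,255),0,12,1)
cv2.imwrite('pics/pair2.png',np.hstack([a,b]))
```

```text
tcp [312. 292.] [440. 346.]
rim [312. 313.] [442. 336.]
base [312. 273.] [437. 357.]
flange [312. 279.] [438. 354.]
```

View pics/pair2.png

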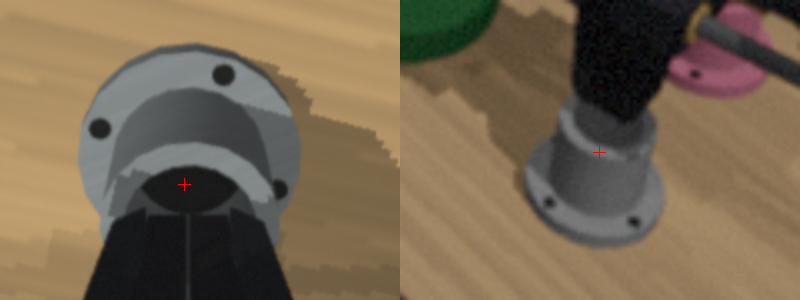

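The pair shows the fingers shut empty above the bore. The fingertips (about (312,307) in the wrist image) lie roughly 25 mm behind the stated TCP (red mark) in both views, so they closed over the rim. The carrier has not moved. I'll rise, open, and measure the real fingertip height before descending again.

Emit:
send_rows(motion=[[0,0,0,0,0,-0.015,-1],[0,0,0,0,0,-0.03,-1],[0,0,0,0,0,-0.03,1],[0,0,0,0,0,-0.03,1],[0,0,0,0,0,-0.03,1],[0,0,0,0,0,-0.03,1],[0,0,0,0,0,-0.03,1],[0,0,0,0,0,-0.03,1]])

```text
t: 5.6
tool_pos: [0.4898, 0.2742, 0.0554]
eef_rot: [0.0, 0.993, 0.12, -0.0]
wrist_force: [0.7, 0.0, 0.3]
width: 0.527
```

Emit:
send_rows(motion=[[0,0,0,0,0,0,1],[0,0,0,0,0,0,1],[0,0,0,0,0,0,1],[0,0,0,0,0,0,1]])

```text
t: 6.0
tool_pos: [0.4899, 0.2742, 0.0557]
eef_rot: [-0.0, 0.993, 0.12, 0.0]
wrist_force: [-0.3, -0.6, 0.2]
width: 0.891
```

Run:
```python
from h import *
st=manip.state(); print(st['t'],st['tool_pos'].round(4),st['width'])
b=manip.capture('scene'); a=manip.capture('wrist'); cv2.imwrite('pics/w3.png',a); cv2.imwrite('pics/s3.png',b)
q=st['eef_rot'];Rt=R.from_quat([q[1],q[2],q[3],q[0]]).as_matrix()
def proj(c,X):
    p,V=view(c,st); x=V@np.append(X,1); K=np.array(p['mtx']); return np.array([K[0,2]+K[0,0]*x[0]/-x[2],K[1,2]-K[1,1]*x[1]/-x[2]])
a2=cv2.resize(a[200:500,170:460],(400,400*280//290)); b2=cv2.resize(b[270:380,380:500],(400,367))
# front edges of the pads' inner corners, at 0 (red), 15 (yellow), 30 (cyan) mm behind TCP
for d,col in((0,(0,0,255)),(.015,(0,255,255)),(.03,(255,255,0))):
  for s in(-1,1):
    X=st['tool_pos']+Rt@np.array([.009,s*.044,-d])
    for im,c,o,k in((a2,'wrist',(170,200),400/290),(b2,'scene',(380,270),10/3)):
        x=(proj(c,X)-o)*k; cv2.drawMarker(im,tuple(int(v) for v in x),col,0,10,1)
h=max(a2.shape[0],b2.shape[0]);f=lambda i:cv2.copyMakeBorder(i,0,h-i.shape[0],0,0,0)
cv2.imwrite('pics/pair3.png',np.hstack([f(a2),f(b2)]))
```

```text
6.0 [0.4899 0.2742 0.0557] 0.8905245148957806
```

View pics/pair3.png

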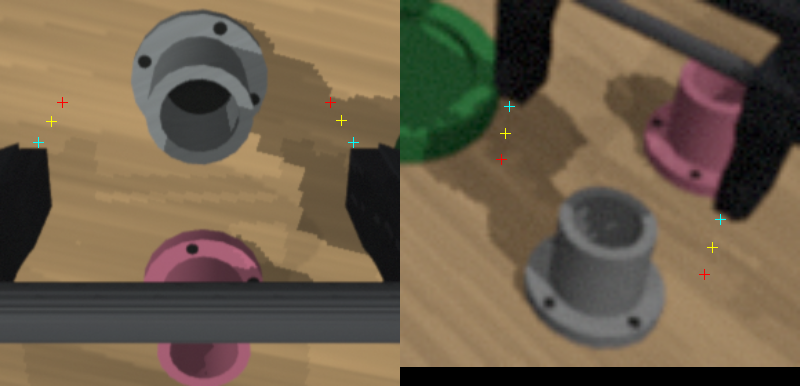

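Both views show the real tips at the cyan marks, about 30 mm behind the stated TCP. I'll grip with the real tips at about 22 mm, which means a stated TCP z of about −0.008. That also keeps the gripper body clear of the rim.

Emit:
send_rows(motion=[[0,0,0,0,0,0.02,1],[0,0,0,0,0,0.04,1],[0,0,0,0,0,0.053,1],[0,0,0,0,0,0.06,1],[0,0,0,0,0,0.063,1],[0,0,0,0,0,0.063,1]])

```text
t: 6.7
tool_pos: [0.4901, 0.2743, -0.0072]
eef_rot: [-0.0, 0.993, 0.12, 0.0]
wrist_force: [-0.8, -0.1, 0.4]
width: 1.0
```

Emit:
send_rows(motion=[[0,0,0,0,0,0,-1],[0,0,0,0,0,0,-1],[0,0,0,0,0,0,-1],[0,0,0,0,0,0,-1],[0,0,0,0,0,0,-1],[0,0,0,0,0,0,-1],[0,0,0,0,0,0,-1],[0,0,0,0,0,0,-1]], newtons=35)

```text
t: 7.5
tool_pos: [0.4899, 0.2742, -0.0073]
eef_rot: [0.0, 0.993, 0.12, 0.0]
wrist_force: [-1.1, 0.9, 0.5]
width: 0.421
```

Emit:
send_rows(motion=[[0,0,0,0,0,0,-1],[0,0,0,0,0,0,-1]])

```text
t: 7.7
tool_pos: [0.4899, 0.2742, -0.0073]
eef_rot: [0.0, 0.993, 0.12, 0.0]
wrist_force: [0.4, -0.4, 0.6]
width: 0.422
```

Emit:
send_rows(motion=[[0,0,0,0,0,-0.005,-1],[0,0,0,0,0,-0.015,-1],[0,0,0,0,0,-0.03,-1],[0,0,0,0,0,-0.05,-1],[0,0,0,0,0,-0.07,-1],[0,0,0,0,0,-0.08,-1],[0,0,0,0,0,-0.08,-1]])

```text
t: 8.4
tool_pos: [0.4905, 0.2744, 0.0741]
eef_rot: [-0.0, 0.993, 0.12, 0.001]
wrist_force: [0.1, -0.2, -3.5]
width: 0.423
```

Emit:
send_rows(motion=[[0,0,0,-0.005,0.015,0,-1],[0,0,0,-0.015,0.044,0,-1],[0,0,0,-0.027,0.079,0,-1],[0,0,0,-0.039,0.115,0,-1],[0,0,0,-0.051,0.151,0,-1],[0,0,0,-0.063,0.187,0,-1],[0,0,0,-0.075,0.223,0,-1],[0,0,0,-0.085,0.253,0,-1]])

```text
t: 9.2
tool_pos: [0.466, 0.0059, 0.0717]
eef_rot: [-0.0, 0.993, 0.119, -0.001]
wrist_force: [0.0, 0.6, -2.8]
width: 0.423
```

Emit:
send_rows(motion=[[0,0,0,-0.006,0.018,0,-1],[0,0,0,-0.009,0.026,0,-1],[0,0,0,-0.009,0.026,0,-1],[0,0,0,-0.009,0.026,0,-1]])

```text
t: 9.6
tool_pos: [0.4645, -0.0186, 0.0723]
eef_rot: [-0.0, 0.993, 0.12, -0.0]
wrist_force: [0.1, 0.7, -2.5]
width: 0.418
```

```bash
python3 w.py nest_wide 0,.02 pics/w4.png
python3 - <<'E'
from h import *
b=manip.capture('scene'); a=cv2.imread('pics/w4.png')
cv2.imwrite('pics/s4.png',b)
cv2.imwrite('pics/pair4.png',np.hstack([cv2.resize(a,(400,300)),cv2.resize(b[120:300,230:470],(400,300))]))
E
```

```text
t 9.6 [ 0.4645 -0.0186  0.0723] [-3.000e-04  9.928e-01  1.197e-01 -3.000e-04]
call 0.9 [317.2 238.6] [[0.468, -0.0205, 0.0], [0.4741, -0.0189, 0.02]]
call 0.58 [581.   53.4] [[0.6032, -0.1335, 0.0], [0.5986, -0.1229, 0.02]]
call 0.78 [ 63.3 159. ] [[0.4801, 0.1341, 0.0], [0.4853, 0.1235, 0.02]]
call 0.72 [317.  216.2] [[0.4817, -0.017, 0.0], [0.4868, -0.0156, 0.02]]
call 0.66 [569.7  73.3] [[0.5925, -0.1318, 0.0], [0.5888, -0.1213, 0.02]]
```

View pics/pair4.png

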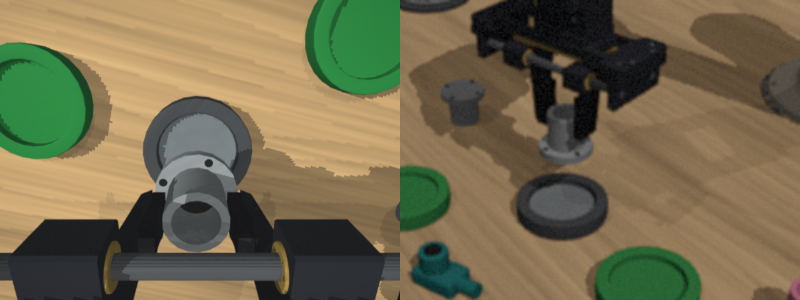

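The carrier is held upright (flange at (567,150) in the scene crop) directly over the dark nest at (563,205). The nest measures (0.467, −0.020). I'll lower with a 2 mm correction.

Emit:
send_rows(motion=[[0,0,0,0.001,0.001,0.01,-1],[0,0,0,0.002,0.002,0.025,-1],[0,0,0,0.002,0.002,0.04,-1],[0,0,0,0.002,0.002,0.052,-1],[0,0,0,0.002,0.002,0.06,-1],[0,0,0,0.002,0.002,0.064,-1],[0,0,0,0.002,0.002,0.066,-1],[0,0,0,0.002,0.002,0.066,-1]])

```text
t: 10.6
tool_pos: [0.4674, -0.0206, 0.0067]
eef_rot: [0.0, 0.993, 0.12, 0.0]
wrist_force: [0.2, 0.5, -1.2]
width: 0.418
```

Emit:
send_rows(motion=[[0,0,0,0,0,0.001,-1],[0,0,0,0,0,0.001,-1]])

```text
t: 10.8
tool_pos: [0.4674, -0.0207, 0.0059]
eef_rot: [0.0, 0.993, 0.12, 0.0]
wrist_force: [0.6, -0.5, -3.1]
width: 0.421
```

Emit:
send_rows(motion=[[0,0,0,0,0,0.001,-1],[0,0,0,0,0,0.001,-1],[0,0,0,0,0,0.001,-1]])

```text
t: 11.1
tool_pos: [0.4673, -0.0206, 0.0047]
eef_rot: [0.0, 0.993, 0.12, 0.0]
wrist_force: [0.7, -0.1, -3.0]
width: 0.42
```

Emit:
send_rows(motion=[[0,0,0,0,0,0.001,-1],[0,0,0,0,0,0.001,-1]])

```text
t: 11.3
tool_pos: [0.4673, -0.0206, 0.0046]
eef_rot: [0.0, 0.993, 0.12, 0.0]
wrist_force: [-4.7, 0.3, 10.8]
width: 0.424
```

Contact: the weight has gone and there is +11 N at the expected height. I'll release and rise.

Emit:
send_rows(motion=[[0,0,0,0,0,-0.001,0],[0,0,0,0,0,-0.001,1],[0,0,0,0,0,-0.001,1],[0,0,0,0,0,-0.001,1],[0,0,0,0,0,-0.001,1],[0,0,0,0,0,-0.001,1],[0,0,0,0,0,-0.001,1],[0,0,0,0,0,-0.001,1]])

```text
t: 12.1
tool_pos: [0.4672, -0.0206, 0.0046]
eef_rot: [-0.0, 0.993, 0.12, -0.0]
wrist_force: [0.2, -0.0, -0.2]
width: 1.001
```

Emit:
send_rows(motion=[[0,0,0,0,0,-0.01,1],[0,0,0,0,0,-0.03,1],[0,0,0,0,0,-0.06,1],[0,0,0,0,0,-0.1,1],[0,0,0,0,0,-0.13,1],[0,0,0,0,0,-0.15,1],[0,0,0,0,0,-0.15,1]])

```text
t: 12.8
tool_pos: [0.4685, -0.0209, 0.1576]
eef_rot: [0.001, 0.993, 0.12, 0.003]
wrist_force: [-1.2, 0.3, 0.6]
width: 1.0
```

```bash
python3 w.py carrier_up .012,.02,.056 pics/w5.png; python3 w.py nest_wide 0,.02 pics/w6.png
python3 - <<'E'
from h import *
b=manip.capture('scene'); a=cv2.imread('pics/w5.png')
for r in manip.tip_of('carrier_up','scene')[:3]: print(np.array(r['point'])*[640,480],r['conf'])
for r in manip.tip_of('carrier_down','scene')[:2]: print('down',np.array(r['point'])*[640,480],r['conf'])
cv2.imwrite('pics/pair5.png',np.hstack([cv2.resize(a,(400,300)),cv2.resize(b[140:290,230:430],(400,300))]))
E
```

```text
t 12.8 [ 0.4685 -0.0209  0.1576] [0.0012 0.9928 0.1197 0.0026]
call 0.67 [312.6 215.3] [[0.4681, -0.0212, 0.012], [0.4701, -0.0207, 0.02], [0.4789, -0.0186, 0.056]]
call 0.57 [614.1 306.2] [[0.4516, -0.285, 0.012], [0.4539, -0.278, 0.02], [0.4646, -0.2468, 0.056]]
call 0.67 [311.3 218.7] [[0.4652, -0.0209, 0.012], [0.4672, -0.0204, 0.02], [0.4764, -0.0183, 0.056]]
t 12.95 [ 0.4667 -0.0205  0.1538] [-3.000e-04  9.928e-01  1.196e-01 -6.000e-04]
call 0.95 [506.8  64.5] [[0.6045, -0.13, 0.0], [0.6011, -0.1223, 0.02]]
call 0.63 [119.1 144.2] [[0.4825, 0.1347, 0.0], [0.4864, 0.1266, 0.02]]
call 0.86 [311.9 179.2] [[0.4912, -0.0136, 0.0], [0.4946, -0.0129, 0.02]]
call 0.72 [110.4 144.2] [[0.4809, 0.1411, 0.0], [0.4849, 0.1326, 0.02]]
call 0.57 [518.8  64.9] [[0.6063, -0.1384, 0.0], [0.6028, -0.1302, 0.02]]
[468.224 318.288] 0.89
[326.016 243.792] 0.69
down [265.088 171.6  ] 0.83
```

View pics/pair5.png

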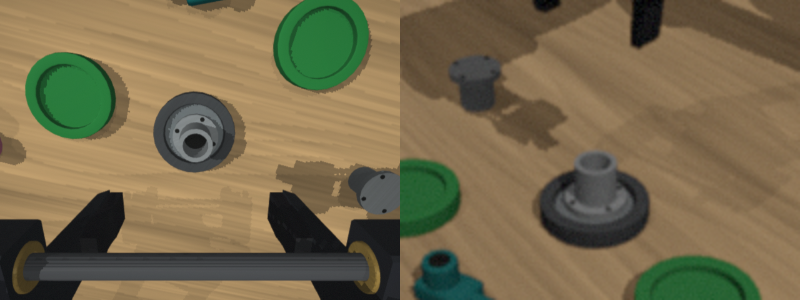

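The carrier sits upright inside the dark wide nest, with its flange centred at (195,132) in the wrist half of the picture and (597,205) in the scene half. The other carrier stands as before and the hand is clear.

```bash
python3 -c "
from h import *
print(manip.hand_in())"
```

```text
the job is handed in; nothing more can be done
None
```

I set the upright grey carrier in the dark nest with the wide pocket, flange down and collar up, let it go and handed the job in at about 13 s. The hand-in gives no verdict.

- **First grasp missed:** The fingers shut empty just above the rim, and the carrier did not move. In both camera views the real fingertips sat about 30 mm behind the stated TCP, which disagrees with the interface text. I went lower and the second grasp held, with a steady opening of 0.42 (about 37 mm on the 38 mm collar).
- **Seating:** On lowering, contact came at the expected floor height with about 11 N. The carrier's measured position afterwards was (0.468, −0.021), and I measured the nest at (0.467, −0.020). It stood upright in the last pictures.
- **At the end:** The wrist force was about zero after release and the hand is well clear. The upside-down carrier's detected point was about 4–5 pixels from where it was first found in the scene view, within the detector's scatter, and in the last picture it stood as before. I never touched it.
- **Check that failed:** The last network fix on the wide nest missed. It gave only the green nests and an off-centre point, so I judged the final centring by the picture and the earlier fix.

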